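Pin the hinged half of a jar clamp and swing it shut

ROBOT

A 6-joint arm with a two-finger parallel gripper is mounted at the origin on the work surface. World frame = base frame: x ahead of the robot, y to its left, z up, the work surface at z = 0. Lengths are in m, angles in rad, forces in N, time in s.
With the tool pointing down it reaches from about 0.35 to 0.975 m from the base axis. Payload 4.9 kg.
Tool frame: the origin (TCP) lies where the fingers leave the gripper's body, on its centre line; the fingertips stand 73 mm ahead of it and the grasp point (between the pads) lies 54 mm ahead of it; z points along the fingers, y is the line along which they close (so a half turn about z gives the same grasp; the last joint's range is limited). The gripper opens to 85 mm and grips with 20 to 120 N. Pads are 22 mm wide; open, the fingers measure 114 mm over their backs; the gripper's body (76 mm by 85 mm) begins 54 mm behind the grasp point. The pads swing forward as they close: fully open they stand 13 mm farther back than shut.
Start: joints at [1.079, 0.053, 1.613, -0, 1.476, -0.119], TCP at [0.228, 0.582, 0.304] pointing down, gripper open.
Joint ranges: [-3.01, 3.01], [-1.01, 2.22], [0.06, 2.58], [-1.02, 4.17], [0.09, 2.62], [-3.14, 3.14]. Speed limits (rad/s): [2.57, 2.57, 3.14, 3.14, 3.14, 3.14].

INTERFACE

Orientations are given as [roll, pitch, yaw] about the fixed x, y, z axes, in that order (R = Rz(yaw) Ry(pitch) Rx(roll)).
In Python, from cell import bot gives the robot as it stands. The module is installed in compiled form; this text tells all that it offers.
- The arm moves only by the tool carry_out, never from a script. Its argument "increments" is a list that holds one entry, the list of rows, each a list of 7 numbers: the shift along the tool's x, y, z in m, then the turn, a rotation vector about the tool's x, y, z in rad, then the opening, from 0 (shut) to 1 (fully open). A call has exactly 5 rows; each row shifts and turns the commanded pose from where the row before left it, along the tool's axes as they then stand; what a row does not reach is not made up. A row lasts 1/12 s, in which the tool goes at most 41.7 mm and 7.16 degrees, less where a joint would pass 70% of its speed; a pose out of reach is approached as far as the arm can. A call is refused whole if a number of a shift passes 0.0417 or a number of a turn 0.125, either way. A call with a gripper value outside its range is refused whole. The fingers move at their own pace and stop on an object; the grip force is fixed at half the most. Time passes only in rows, so rows that do not move let the fingers close, or fill a call up. It gives the time, the measured TCP pose, the force, the opening and the grip force at its end, in the units of the state.
- bot.observe(): the state, without advancing time (a new reading comes with each control period).
- bot.get_image(name): name is "side" or "top"; returns a dict with "pixels" (384x512x3 uint8, red, green, blue), "z_map" (384x512 float32, m along the optical axis (not along the pixel's ray), 0 where there is no reading), "fx", "fy", "cx", "cy" (pixels), "R" (3x3) and "t" (3): a world point X has camera coordinates R X + t. Camera axes: x right, y down, z forward; pixel columns grow to the right and rows downward; lengths in m; the calibration is good to about 2 mm. A picture is of the moment at which its call begins.
- bot.sign_off(): hands the job in; it is judged then, once.
The state is a dict: "time_s": time; "q": joint angles; "joint_velocities": joint speeds; "tau": joint torques, N m; "tool_pos": TCP position; "tcp_rot": TCP orientation; "ft_force": force on the tool from outside, world axes, zero at the start; "wrist_torque": the same for the moment, N m; "finger_gap": opening from 0.0 (shut) to 1.0 (fully open); "grip_force": force on a finger pad.
Only numpy, scipy, OpenCV 4.12 (cv2) and the standard library are available. Lean on these libraries where they do the work, as an engineer would, in place of code of your own. Each camera call takes 0.05 s, during which the arm holds its last target. There are 200 camera calls.

TASK

Join the loose half of the jar clamp to its fixed half: push the tall-headed hinge pin from the rack gently down through both knuckles until its head sits fully home on the loose half's knuckle, feeling for the lower hole, which sits a little off the hinge's middle to one side or another. Then swing the loose half shut, pushing gently and low at its free end, until its end lug meets the fixed half's lug, and let go. Never push hard on the parts (stay below 25 N), leave the jar standing in the clamp and do not disturb the other things.

Things in the scene. Friction and masses are not known exactly. Their poses are not given: they have to be found in the camera images.
- pin: Steel hinge pin, 93 mm long: shank 10 mm diameter, 51 mm long with 0.5 mm chamfer at the tip, and above it a tall round knob head 20 mm diameter, 42 mm tall. Origin at the tip's centre, z up along the pin towards the head. It starts upright in one of the rack's three holes, the head resting on the rack's top (60 mm high). 85 to 155 g. Not the two low, broad-headed plugs beside it.
- pin_seat (a point): Centre of the underside of the pin's head (51 mm above the tip on the pin's axis); it lands on point jaw_eye when the pin is home.
- rack: Fixed yellow block, 70 x 210 x 60 mm high, with three 15 mm holes 66 mm apart along its y axis at its mid width. Origin: centre of its underside. No walls round the holes; there is room to grip the pin's head from above.
- bracket: Fixed aluminium half of the jar clamp, screwed to the table: a half ring (inner radius 40 mm, outer 49 mm, 54 mm high) on the +x side of its origin, which is the ring's centre on the table. Its knuckle housing stands 64 mm from the centre towards its +y, top 33 mm high, its end lug 64 mm towards its -y. The jar (radius 35 mm, 80 mm high) stands at the centre.
- bracket_hinge (a point): Nominal hinge axis of the fixed half, on top of its knuckle housing, 33 mm above the table; axes as the bracket's. The housing is 48 x 44 mm; its 4 mm top plate has a 22 mm square opening centred here. The pin passes it into the brass bush below.
- bracket_bush (a point): Centre of the brass bush's flat top, 28.5 mm high, on the nominal hinge axis. The bush is the lower knuckle: eccentric, 12 mm thick, its 11.5 mm hole always lies 4.5 mm off this axis, in an unknown direction (hidden, not reported; the bush turns stiffly about this axis and stays). Find it by feel round that circle: the tip rests on brass until over the hole.
- bracket_plug (a point): Top of a stiff plug under the bush, 15.5 mm high at the start. It resists the pin's tip with about 5 N, sinks by about 12.5 mm as the pin is pressed home, and stays down; a dropped pin stops on it, its head some 13 mm proud. With the pin home the tip is 3 mm above the table.
- bracket_face (a point): Centre of the flat face of the fixed half's end lug, 33 mm above the table; the face looks to the bracket's -x. The loose half's lug comes to rest against it.
- jaw: Loose aluminium half of the clamp (270 g, varies by 30 %), mirror half ring, lying on the table, its knuckle over the fixed housing, up to 3 mm out of line, swung open by about 50 to 80 degrees. Origin on its own hinge axis at table height; when shut its axes are parallel to the bracket's; negative yaw relative to the bracket = open (free end swung to the bracket's -x). A pin in its knuckle drags it along.
- jaw_eye (a point): Centre of the top mouth of the loose half's knuckle hole (12 mm through hole with 2 mm chamfer, in a 34 mm square, 20.5 mm thick block whose top is 54 mm above the table). Lies on the jaw's origin axis.
- jaw_lug (a point): Top centre of the loose half's end lug at its free end, at (-12.5, -128) mm in the jaw's frame: an upright block 23 mm (jaw's x) by 30 mm, 54 mm high. Push its rear face (the jaw's -x side) round the hinge to shut; the jaw slides on the table with 1 to 3 N. Push low, below 45 mm: pushing high tips the jaw and loads the pin.
- jaw_face (a point): Centre of the flat face of the loose half's end lug, 33 mm above the table, at (-1, -128) mm in the jaw's frame, facing the jaw's +x; meets bracket_face when shut. Below it a foot, 8 mm thick, reaches 33 mm further forward; it slides under the fixed lug, whose underside is 12 mm high.
- jar: Glass jar with blue cap, 70 mm diameter, 80 mm high, 350 g, loose, standing in the clamp's ring. Origin: centre of its underside.
- plugscrew_a: Low broad-headed steel plug in the rack (head 28 mm wide, 18 mm tall). Leave it. Origin at its tip.
- plugscrew_b: Another such plug in the rack. Leave it. Origin at its tip.
- wellplate: Flat clear plate with pink wells, 86 x 128 x 19 mm. Bystander; origin under its centre.
- cap: Blue screw cap, 36 mm diameter, 14 mm high, on the table. Bystander; origin under its centre.
- media: Glass bottle, 60 mm diameter, 130 mm high. Bystander; origin under its centre.
- tubepot: Slim tube, 32 mm diameter, 90 mm high. Bystander; origin under its centre.
- tipbox: White pipette tip box, 90 x 125 x 55 mm. Bystander; origin under its centre.
Mind the look-alikes: they are no part of the job. Leave any black or pink look-alike of the jaw alone.

How it is judged:
By the outcome, as a careful person would: the job done as asked, in the order asked, and still so for the second after the job is handed in, with the robot touching nothing.
It also fails if it takes over 72 s, if anything falls off the work surface, if the arm or the gripper's body presses on something with over 40 N, if the wrist force passes 120 N, or if a joint passes its speed limit or range.

## Working session

There is one attempt and no reset: what is moved stays moved. The work goes in short steps, Python scripts to look and compute and a tool call to move; the robot and the scene stay as the last step left them, time stands still between calls to the robot, and variables do not carry over. Pictures are saved under pics/ and viewed, at most 10 in all, crops included, and the job is handed in when it is done.

Besides the shell and the picture viewer there is one more tool, called after ">>>" in YAML: its name, and indented under it one key for each argument. carry_out: Moves the arm, as the interface text tells. Its arguments: {"type":"object","properties":{"increments":{"type":"array"}},"required":["increments"]}

```bash
mkdir -p pics; cat > h.py <<'E'
import numpy as np, cv2
from cell import bot
def cap(n):
    d=bot.get_image(n); np.savez(f'{n}.npz',**d); return d
def ray(d,u,v,z):
    R=d['R'];c=-R.T@d['t'];r=R.T@np.array([(u-d['cx'])/d['fx'],(v-d['cy'])/d['fy'],1]);return c+r*(z-c[2])/r[2]
def cloud(d):
    z=d['z_map'];v,u=np.mgrid[:384,:512]
    P=np.stack([(u-d['cx'])/d['fx']*z,(v-d['cy'])/d['fy']*z,z],-1)-d['t']
    P=P@d['R'];P[z==0]=np.nan;return P
def save(d,n): cv2.imwrite(f'pics/{n}.png',d['pixels'][:,:,::-1])
E
python3 - <<'E'
from h import *
a=cap('top');b=cap('side')
im=np.hstack([a['pixels'],b['pixels']])
for d in(a,b): print(d['R'].round(3).tolist(),(-d['R'].T@d['t']).round(3),d['fx'],d['cx'],d['cy'])
save(a,'top0');save(b,'side0')
s=bot.observe();print({k:np.round(v,4).tolist() for k,v in s.items()})
E
```

```text
[[0.003, -1.0, -0.001], [-0.996, -0.002, -0.092], [0.092, 0.001, -0.996]] [0.402 0.05  1.141] 397.75771118195485 258.43105596784176 189.09931700660619
[[-0.977, -0.212, -0.022], [-0.116, 0.618, -0.778], [0.179, -0.757, -0.628]] [0.305 0.944 0.812] 374.5585337542658 258.3003376257797 194.05487747731055
{'time_s': 0.1, 'q': [1.079, 0.0533, 1.6142, -0.0, 1.476, -0.119], 'joint_velocities': [-0.0004, 0.0002, -0.0014, 0.0005, -0.0007, 0.0023], 'tau': [0.0002, -39.4903, -37.1363, -0.0001, 0.0038, -0.0], 'tool_pos': [0.2274, 0.5817, 0.3028], 'tcp_rot': [-3.1397, -0.0002, 2.7688], 'ft_force': [0.8908, -0.562, -0.443], 'wrist_torque': [0.0183, 0.0272, 0.0057], 'grip_force': 0.0, 'finger_gap': 0.9981}
```

View pics/top0.png

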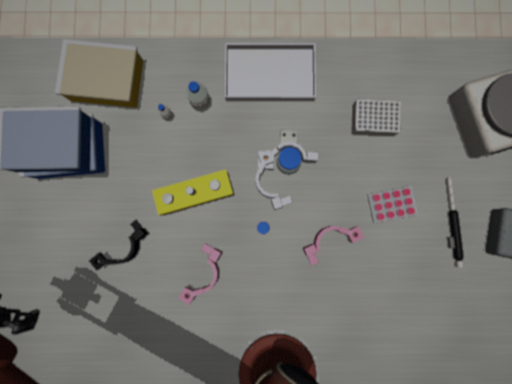

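View pics/side0.png

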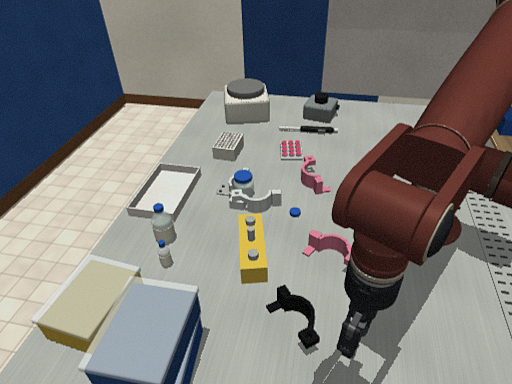

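The top view shows the yellow rack at (192,192) with three heads at (168,199), (190,190) and (215,185). The silver clamp with the blue-capped jar is at (289,158), the loose jaw's knuckle at (266,157) and its lug at (282,202). The look-alikes are the black jaw at (120,247) and the pink ones at (203,272) and (335,240). For the pin, the candidates are the three heads, so I'll check them in a crop and by height.

```bash
python3 - <<'E'
from h import *
a=dict(np.load('top.npz'));b=dict(np.load('side.npz'))
c1=cv2.resize(a['pixels'][120:220,145:325],None,fx=4.4,fy=4.4,interpolation=cv2.INTER_CUBIC)[:, :792]
c2=cv2.resize(b['pixels'][160:290,205:305],None,fx=4,fy=4,interpolation=cv2.INTER_CUBIC)
cv2.imwrite('pics/c1.png',c1[:,:,::-1]);cv2.imwrite('pics/c2.png',c2[:,:,::-1])
P=cloud(a)
print('table z',np.nanmedian(P[225:235,280:300,2]))
for u,v in[(168,199),(190,190),(215,185)]:
    Q=P[v-12:v+13,u-12:u+13].reshape(-1,3);
    print(u,v,'max z',np.nanmax(Q[:,2]).round(4)); 
    m=(P[...,2]>0.068);m[:v-12]=0;m[v+13:]=0;m[:,:u-12]=0;m[:,u+13:]=0
    vs,us=np.nonzero(m);print(m.sum(),us.mean(),vs.mean(),np.nanmean(P[m],0).round(4), (us.min(),us.max(),vs.min(),vs.max()))
Q=P[120:215,250:325]
np.set_printoptions(linewidth=400)
print((Q[::2,::2,2]*1000).round().astype(int))
E
```

```text
table z 0.00044146276903920417
168 199 max z 0.083
87 167.24137931034483 198.44827586206895 [0.4745 0.2953 0.078 ] (np.int64(162), np.int64(172), np.int64(194), np.int64(203))
190 190 max z 0.107
58 190.01724137931035 190.81034482758622 [0.4935 0.2312 0.0977] (np.int64(186), np.int64(194), np.int64(187), np.int64(195))
215 185 max z 0.0834
85 214.4 184.74117647058824 [0.5117 0.1695 0.0782] (np.int64(210), np.int64(219), np.int64(180), np.int64(190))
[[                   1                   -2                   -2 ...                   -3                    1                   -4]
 [                  -1                    0                   -2 ...                    6                   -1                    2]
 [                   0                    1                   -2 ...                   -2                    6                    2]
 ...
 [                  -1                   -2                   -2 ...                   -1                    1                    3]
 [                  -1                    2                    4 ... -9223372036854775808                    0                   -2]
 [                   1                    3                    3 ...                    5                    1                   -1]]<stdin>:15: RuntimeWarning: invalid value encountered in cast
```

View pics/c1.png

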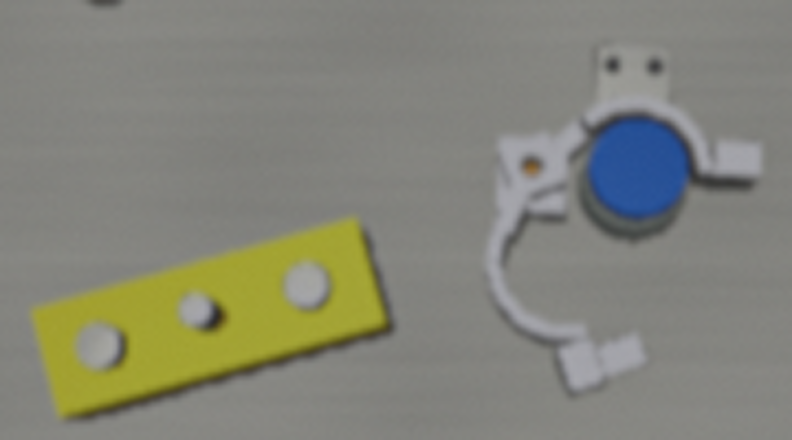

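View pics/c2.png

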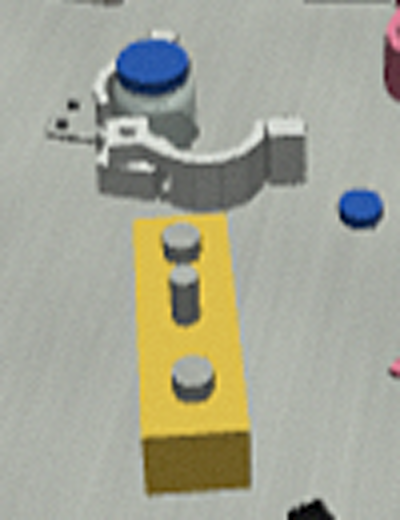

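The pin is the narrow, tall middle head at top (190,190) / side (251,228), measured about 0.10 m high; the other two are broad and about 0.08 m high. In the crop, brass is visible through the jaw's eye at about top (266,158). Next I'll refine these positions.

```bash
python3 - <<'E'
from h import *
a=dict(np.load('top.npz'));b=dict(np.load('side.npz'))
def blob(d,m,box):
    u0,u1,v0,v1=box;mm=np.zeros(m.shape,np.uint8);mm[v0:v1,u0:u1]=m[v0:v1,u0:u1]
    n,l,s,c=cv2.connectedComponentsWithStats(mm);i=1+np.argmax(s[1:,4]);return c[i],s[i]
def hsv(d):return cv2.cvtColor(d['pixels'],cv2.COLOR_RGB2HSV)
A=hsv(a);B=hsv(b)
mt=(A[...,1]<90)&(A[...,2]>120)
r=blob(a,mt,(180,200,180,200));print('pin top',r,ray(a,*r[0],.102))
ms=(B[...,1]<90)&(B[...,2]>135)
r=blob(b,ms,(240,262,218,245));print('pin side',r,ray(b,*r[0],.102))
# plugs as check for straight line; top z .078
for bx in[(158,178,188,208),(205,225,175,195)]:
    r=blob(a,mt,bx);print('plug',r[0],ray(a,*r[0],.078))
print(b['pixels'][218:245,240:262].sum(-1)//3)
# brass
for n,d,H,bx in(('top',a,A,(255,278,148,168)),('side',b,B,(225,245,183,200))):
    print(n);m=(H[...,0]<25)&(H[...,1]>90)
    try: r=blob(d,m,bx);print('brass',r,ray(d,*r[0],.0285),ray(d,*r[0],.054))
    except Exception as e:print(e)
print(a['pixels'][145:172,252:282].sum(-1)//3)
# caps
for n,d,H in(('top',a,A),('side',b,B)):
    bx=(270,310,140,175) if n=='top' else (225,260,165,190)
    r=blob(d,(H[...,0]>100)&(H[...,0]<130)&(H[...,1]>130),bx);print('cap',r,ray(d,*r[0],.08))
o=[cv2.resize(a['pixels'][143:183,250:290],(400,400),interpolation=cv2.INTER_CUBIC),cv2.resize(b['pixels'][172:212,222:262],(400,400),interpolation=cv2.INTER_CUBIC)]
cv2.imwrite('pics/k.png',np.hstack(o)[:,:,::-1])
E
```

```text
pin top (array([188.8       , 189.97777778]), array([185, 187,   8,   8,  45], dtype=int32)) [0.495294   0.23376314 0.102     ]
pin side (array([249.78125, 219.34375]), array([246, 218,   9,   4,  32], dtype=int32)) [0.5063279 0.201899  0.102    ]
plug [166.74418605 198.03488372] [0.47563825 0.29668344 0.078     ]
plug [214.25274725 184.30769231] [0.51290751 0.16991598 0.078     ]
[[163 161 162 164 160 150 175 170 168 167 168 165 163 168 171 151 167 163
  159 162 161 168]
 [158 165 160 163 157 131 172 171 171 172 172 173 171 168 150 131 165 163
  160 162 160 163]
 [164 160 162 163 158 128 138 177 175 179 175 181 180 150 108 137 169 165
  162 162 160 165]
 [160 163 162 164 161 118  64 138 145 155 158 154 146 100  66 122 171 165
  159 163 161 159]
 [163 163 163 163 164 145  55  69  74 103 100  94  71  66  66 118 167 164
  160 164 160 163]
 [160 162 162 162 164 160  48  73  79  78  82  78  76  69  92 157 163 163
  162 162 164 159]
 [160 163 163 162 166 161  97  67  71  70  79  79  72  68  99 171 166 165
  162 162 162 161]
 [165 162 160 163 162 163 147 104 107  83  98  96  98 127 136 170
[... 4924 characters left out ...]
104 117 119 117 116
  118 120 121 118 125 131 127 110  85  72  80  90]
 [130 130 130 129 132 138 150 162 166 162 140 102  80  90  98  96  90  85
   84  87  91 102 123 132 132 123 102  80  71  80]
 [129 129 129 128 134 145 159 166 166 155 123  87  87 107 114 111 102 100
   98  98 100 110 125 132 132 130 119  98  79  71]
 [129 128 129 129 135 149 162 165 161 146 110  88 104 122 127 127 124 123
  123 124 124 126 129 130 132 133 128 117 100  79]]
cap (array([289.70558376, 157.61167513]), array([279, 147,  23,  22, 394], dtype=int32)) [ 0.58559055 -0.03292747  0.08      ]
cap (array([242.5       , 176.18041237]), array([234, 170,  18,  14, 194], dtype=int32)) [ 0.58448626 -0.02094269  0.08      ]
```

View pics/k.png

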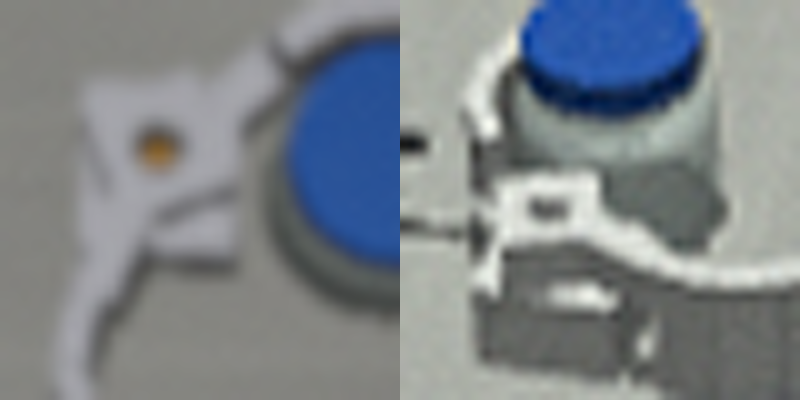

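The crop shows the eye's hole at top (265.5,157.5) and side (236.3,192.3), with brass in its lower part in the top view, so the bush's hole is probably not on the +x side. Next come the two-view checks and a plan for the first move.

```bash
cat >> h.py <<'E'
from scipy.spatial.transform import Rotation as Ro
def tri(a,p,b,q):
    M=[];r=[]
    for d,(u,v) in((a,p),(b,q)):
        R=d['R'];c=-R.T@d['t'];k=R.T@np.array([(u-d['cx'])/d['fx'],(v-d['cy'])/d['fy'],1]);k/=np.linalg.norm(k)
        N=np.eye(3)-np.outer(k,k);M.append(N);r.append(N@c)
    x=np.linalg.lstsq(np.vstack(M),np.hstack(r),rcond=None)[0]
    return x.round(4),np.linalg.norm(np.vstack(M)@x-np.hstack(r)).round(4)
def plan(pos,yaw=None,n=10,rpy0=None,p0=None):
    s=bot.observe();p=np.array(s['tool_pos']) if p0 is None else np.array(p0)
    R=Ro.from_euler('xyz',s['tcp_rot'] if rpy0 is None else rpy0)
    T=Ro.from_euler('xyz',[np.pi,0,s['tcp_rot'][2] if yaw is None else yaw])
    w=(R.inv()*T).as_rotvec()/n;d=(np.array(pos)-p)/n
    for i in range(n):
        print((R.inv().apply(d)).round(4).tolist(),w.round(4).tolist());R=R*Ro.from_rotvec(w)
E
python3 - <<'E'
from h import *
a=dict(np.load('top.npz'));b=dict(np.load('side.npz'))
print('pin',tri(a,(188.8,189.97),b,(250.6,228.2)),ray(b,250.6,228.2,.102).round(4))
print('eye',tri(a,(265.5,157.5),b,(236.3,192.3)),ray(a,265.5,157.5,.053).round(4),ray(b,236.3,192.3,.053).round(4))
t=lambda x,y:(145+x/4.4-.5,120+y/4.4-.5)
print('fixed lug',ray(a,*t(738,158),.054).round(4),'jaw lug',ray(a,*t(581,366),.054).round(4))
print('housing lower edge',ray(a,250+19-.5,143+25.2-.5,.033),'right edge',ray(a,250+23.6-.5,143+22-.5,.033))
for n,d,u,v in(('top',a,265,157),('side',b,236,192)):
    x=d['pixels'][v-4:v+5,u-4:u+5].astype(int);print(n);print(x[...,0]-x[...,2])
plan([.494,.232,.24],np.pi/2)
E
```

```text
pin (array([0.496 , 0.2341, 0.1003]), np.float64(0.0007)) [0.496  0.2358 0.102 ]
eye (array([0.592 , 0.0321, 0.052 ]), np.float64(0.0019)) [0.5904 0.0319 0.053 ] [0.593  0.0333 0.053 ]
fixed lug [ 0.5964 -0.0972  0.054 ] jaw lug [0.4653 0.0016 0.054 ]
housing lower edge [0.56489624 0.02312836 0.033     ] right edge [0.57401064 0.01019369 0.033     ]
top
[[-6 -7 -6 -6 -6 -5 -6 -7 -6]
 [-6 -6 -5 -5 -5 -5 -5 -6 -6]
 [-7 -7 -4 -1 -1 -2 -2 -5 -7]
 [-6 -5 -2  8 19 15  4 -4 -6]
 [-7 -5  5 32 63 56 22  0 -7]
 [-7 -5  8 42 77 69 30  2 -6]
 [-8 -6  3 25 43 39 16 -1 -6]
 [-6 -7 -4  3  7  6  1 -4 -6]
 [-6 -6 -7 -6 -5 -6 -7 -7 -7]]
side
[[-2  0 -4 -6 -2 -1 -5 -3 -1]
 [ 2  3  2  1  1  2  3  2  2]
 [ 3  5  0  4  2  3  3  3  4]
 [ 4  4  4  3  3  3  2  3  2]
 [ 1  4  3 -1  2  1  1  2  3]
 [ 2  5  4 -1  1  1  3  3  3]
 [ 3  4  3  3  2  5  3  2  1]
 [ 2  2  4  1  3  2  3  0 -3]
 [ 3  1  0  2  3  4  1 -1  0]]
[-0.0376, -0.0228, 0.0063] [-0.0002, 0.0001, 0.1198]
[-0.04, -0.0182, 0.0063] [-0.0002, 0.0001, 0.1198]
[-0.0419, -0.0133, 0.0063] [-0.0002, 0.0001, 0.1198]
[-0.0432, -0.0082, 0.0063] [-0.0002, 0.0001, 0.1198]
[-0.0439, -0.003, 0.0063] [-0.0002, 0.0001, 0.1198]
[-0.0439, 0.0023, 0.0063] [-0.0002, 0.0001, 0.1198]
[-0.0433, 0.0075, 0.0063] [-0.0002, 0.0001, 0.1198]
[-0.0421, 0.0127, 0.0063] [-0.0002, 0.0001, 0.1198]
[-0.0403, 0.0176, 0.0063] [-0.0002, 0.0001, 0.1198]
[-0.0379, 0.0223, 0.0063] [-0.0002, 0.0001, 0.1198]
```

```bash
python3 -c "
from h import *
plan([.495,.2335,.21],np.pi/2,15)"
```

```text
[-0.0251, -0.0151, 0.0062] [-0.0001, 0.0001, 0.0799]
[-0.0262, -0.0131, 0.0062] [-0.0001, 0.0001, 0.0799]
[-0.0272, -0.0109, 0.0062] [-0.0001, 0.0001, 0.0799]
[-0.0279, -0.0087, 0.0062] [-0.0001, 0.0001, 0.0799]
[-0.0285, -0.0065, 0.0062] [-0.0001, 0.0001, 0.0799]
[-0.029, -0.0042, 0.0062] [-0.0001, 0.0001, 0.0799]
[-0.0292, -0.0019, 0.0062] [-0.0001, 0.0001, 0.0799]
[-0.0293, 0.0005, 0.0062] [-0.0001, 0.0001, 0.0799]
[-0.0291, 0.0028, 0.0062] [-0.0001, 0.0001, 0.0799]
[-0.0288, 0.0051, 0.0062] [-0.0001, 0.0001, 0.0799]
[-0.0283, 0.0074, 0.0062] [-0.0001, 0.0001, 0.0799]
[-0.0276, 0.0096, 0.0062] [-0.0001, 0.0001, 0.0799]
[-0.0268, 0.0118, 0.0062] [-0.0001, 0.0001, 0.0799]
[-0.0258, 0.0139, 0.0062] [-0.0001, 0.0001, 0.0799]
[-0.0246, 0.0159, 0.0062] [-0.0001, 0.0001, 0.0799]
```

>>> carry_out:
  increments:
    - [[-0.025,-0.015,0.006,0,0,0.08,1],[-0.026,-0.013,0.006,0,0,0.08,1],[-0.027,-0.011,0.006,0,0,0.08,1],[-0.028,-0.009,0.006,0,0,0.08,1],[-0.0285,-0.0065,0.006,0,0,0.08,1]]

```text
time_s: 0.52
tool_pos: [0.3167, 0.4647, 0.273]
tcp_rot: [-3.141, 0.0, 2.365]
ft_force: [-0.3, 0.4, -0.5]
finger_gap: 1.002
grip_force: 0.0
```

>>> carry_out:
  increments:
    - [[-0.029,-0.004,0.006,0,0,0.08,1],[-0.029,-0.002,0.006,0,0,0.08,1],[-0.029,0.0005,0.006,0,0,0.08,1],[-0.029,0.003,0.006,0,0,0.08,1],[-0.029,0.005,0.006,0,0,0.08,1]]

```text
time_s: 0.93
tool_pos: [0.4056, 0.349, 0.2432]
tcp_rot: [-3.141, 0.0, 1.965]
ft_force: [-0.0, -0.3, -0.2]
finger_gap: 1.003
grip_force: 0.0
```

>>> carry_out:
  increments:
    - [[-0.028,0.0075,0.006,0,0,0.08,1],[-0.0275,0.0095,0.006,0,0,0.08,1],[-0.027,0.012,0.006,0,0,0.08,1],[-0.026,0.014,0.006,0,0,0.08,1],[-0.0245,0.016,0.006,0,0,0.08,1]]

```text
time_s: 1.35
tool_pos: [0.4948, 0.2328, 0.2131]
tcp_rot: [-3.141, 0.0, 1.565]
ft_force: [-0.4, -0.1, -0.3]
finger_gap: 0.998
grip_force: 0.0
```

>>> carry_out:
  increments:
    - [[0,0,0,0,0,0,1],[0,0,0,0,0,0,1],[0,0,0,0,0,0,1],[0,0,0,0,0,0,1],[0,0,0,0,0,0,1]]

```text
time_s: 1.77
tool_pos: [0.4939, 0.2351, 0.2141]
tcp_rot: [3.141, -0.0, 1.571]
ft_force: [-0.1, -0.6, -0.7]
finger_gap: 0.999
grip_force: 0.0
```

>>> carry_out:
  increments:
    - [[0,0.001,0.015,0,0,0,1],[0,0,0.015,0,0,0,1],[0,0,0.015,0,0,0,1],[0,0,0.015,0,0,0,1],[-0.0005,0,0.015,0,0,0,1]]

```text
time_s: 2.18
tool_pos: [0.495, 0.2347, 0.1386]
tcp_rot: [3.141, -0.0, 1.571]
ft_force: [-0.3, 0.3, -0.2]
finger_gap: 1.001
grip_force: 0.0
```

>>> carry_out:
  increments:
    - [[0,0,0,0,0,0,0.5],[0,0,0,0,0,0,0.35],[0,0,0,0,0,0,0.25],[0,0,0,0,0,0,0.15],[0,0,0,0,0,0,0]]

```text
time_s: 2.6
tool_pos: [0.4961, 0.2341, 0.1403]
tcp_rot: [3.139, -0.001, 1.569]
ft_force: [-0.6, -0.1, 0.0]
finger_gap: 0.298
grip_force: 0.0
```

>>> carry_out:
  increments:
    - [[0,0,0,0,0,0,0],[0,0,0,0,0,0,0],[0,0,0,0,0,0,0],[0,0,0,0,0,0,0],[0,0,0,0,0,0,0]]

```text
time_s: 3.02
tool_pos: [0.4962, 0.234, 0.1403]
tcp_rot: [3.14, -0.001, 1.569]
ft_force: [0.1, 0.1, 6.2]
finger_gap: 0.215
grip_force: 58.4
```

>>> carry_out:
  increments:
    - [[0,0,-0.01,0,0,0,0],[0,0,-0.02,0,0,0,0],[0,0,-0.02,0,0,0,0],[0,0,-0.02,0,0,0,0],[0,0,-0.02,0,0,0,0]]

```text
time_s: 3.43
tool_pos: [0.4949, 0.2335, 0.2294]
tcp_rot: [-3.14, 0.001, 1.569]
ft_force: [0.4, 0.4, -1.8]
finger_gap: 0.215
grip_force: 59.0
```

>>> carry_out:
  increments:
    - [[-0.02,0.0095,0,0,0,0,0],[-0.02,0.0095,0,0,0,0,0],[-0.02,0.0095,0,0,0,0,0],[-0.02,0.0095,0,0,0,0,0],[-0.02,0.0095,0,0,0,0,0]]

```text
time_s: 3.85
tool_pos: [0.5426, 0.1326, 0.2287]
tcp_rot: [-3.141, 0.0, 1.569]
ft_force: [0.4, -0.1, -2.1]
finger_gap: 0.217
grip_force: 59.1
```

>>> carry_out:
  increments:
    - [[-0.02,0.0095,0,0,0,0,0],[-0.02,0.0095,0,0,0,0,0],[-0.02,0.0095,0,0,0,0,0],[-0.02,0.0095,0,0,0,0,0],[-0.02,0.0095,0,0,0,0,0]]

```text
time_s: 4.27
tool_pos: [0.5898, 0.0324, 0.2285]
tcp_rot: [-3.14, -0.0, 1.569]
ft_force: [-0.2, 0.3, -2.0]
finger_gap: 0.219
grip_force: 59.1
```

>>> carry_out:
  increments:
    - [[0,0,0.01,0,0,0,0],[0,0,0.01,0,0,0,0],[0,0,0.01,0,0,0,0],[0,0,0,0,0,0,0],[0,0,0,0,0,0,0]]

```text
time_s: 4.68
tool_pos: [0.5887, 0.0344, 0.197]
tcp_rot: [-3.138, -0.0, 1.57]
ft_force: [-0.4, 1.1, -1.0]
finger_gap: 0.22
grip_force: 59.1
```

```bash
python3 - <<'E'
from h import *
a=cap('top');b=cap('side')
s=bot.observe();print(s['tool_pos'],s['tcp_rot'],s['ft_force'],s['finger_gap'])
o=[cv2.resize(a['pixels'][128:188,235:295],(400,400),interpolation=cv2.INTER_CUBIC),cv2.resize(b['pixels'][150:210,215:275],(400,400),interpolation=cv2.INTER_CUBIC)]
cv2.imwrite('pics/m.png',np.hstack(o)[:,:,::-1])
E
```

```text
[0.5897738  0.03426208 0.19889037] [-3.14141605e+00 -5.34212642e-05  1.56990342e+00] [ 0.3843142  -0.30052925 -0.37131182] 0.21843423320730188
```

View pics/m.png

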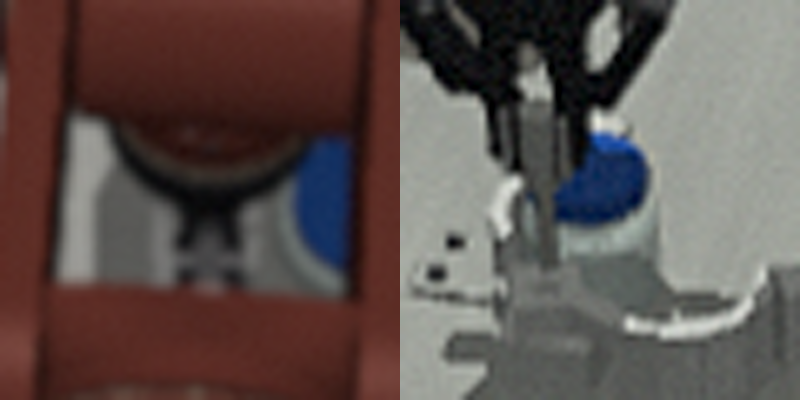

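The side view shows the shank upright at about u 235.8 with its tip at v≈189.7, just above the eye; the top view is blocked by the arm.

```bash
python3 - <<'E'
from h import *
b=dict(np.load('side.npz'))
g=b['pixels'].sum(-1)//3
print(g[174:196,226:246])
for v in(188.7,189.7):print(ray(b,235.7,v,.067).round(4))
# direct pixel of predicted tip & eye
for X in([.59,.0343,.067],[.591,.0325,.054]):
    c=b['R']@np.array(X)+b['t'];print(c[:2]/c[2]*b['fx']+[b['cx'],b['cy']])
E
```

```text
[[155 159 161 120  94  64   0  53  77  79  78  70  43  75  52  12  27  58
   53  53]
 [152 157 162 156 114  59  27  42  67  72  75  68  40  73  61  36  40  58
   46  57]
 [156 159 157 155 145 138 147  84  66  71  80  71  47  64  67  50  56  54
   43  51]
 [151 157 156 161 182 203 208 119  61  76  73  68  60  58  57  43  48  53
   53  52]
 [156 153 154 171 206 203 163  89  58  67  74  73  67  53  54  44  50  59
   54  53]
 [152 153 157 182 203 179  82  76  52  51  75  68  46  46  53  51  52  58
   56  52]
 [159 155 164 197 197 142  64  82  97  50  69  72  48  46  47  47  47  47
   46  46]
 [153 161 181 205 194 121  67  92 127  64  69  75  42  30  38  41  33  44
   35  37]
 [156 153 162 208 198 119  66  98 120  81  67  70  40  34  32  40  38  32
   36  29]
 [159 154 125 182 205 160  65  98 122  89  70  68  64  81  68  66  55  55
   56  62]
 [157 157 132 146 211 167  65  86 115  85  63  73  92 131 113 108 100  97
  103 114]
 [161 159 137 116 165  91  81  77 100  90  67  72  94 142 135 133 132 135
  137 138]
 [159 163 150  58  82  85  86  76  84  83  65  70  85 138 146 152 157 151
  139 
[... 172 characters left out ...]
0]
 [160 158 154  83  82  96 100  93  93  95  67  67  72 106 107 103  97 100
   97  96]
 [157 157 151  77  76  99 110 109 113 114  83  89  97 114 118 114  91  93
   93  96]
 [160 156 153 123 110  97 114 116 114 118 105 110 116 109 113 113  94  94
   98  95]
 [159 157 164 155 158  95 116 113 107 105  96  96  97 109 115 114  99  89
   95  95]
 [172 165 159 121 157 106 113 111 106  96  91  93  94 111 112 114 108  99
   95 100]
 [138 130 126  75 116  92 114 114 116 106 107 112 101 112 113 108 111 108
  105 101]
 [107  88 105  66  72  91 117 111 111 110 108 108 108 105 104 113 113 114
  110 110]]
[0.5944 0.0324 0.067 ]
[0.593  0.0374 0.067 ]
[236.85765697 189.2172851 ]
[236.93475445 191.98725688]
```

>>> carry_out:
  increments:
    - [[-0.0015,0.0005,0.003,0,0,0,0],[0,0,0.003,0,0,0,0],[0,0,0.002,0,0,0,0],[0,0,0.002,0,0,0,0],[0,0,0.002,0,0,0,0]]

```text
time_s: 5.2
tool_pos: [0.5905, 0.032, 0.1867]
tcp_rot: [-3.142, -0.0, 1.569]
ft_force: [0.5, -0.3, -2.0]
finger_gap: 0.214
grip_force: 59.1
```

>>> carry_out:
  increments:
    - [[0,0,0.001,0,0,0,0],[0,0,0.001,0,0,0,0],[0,0,0.001,0,0,0,0],[0,0,0.001,0,0,0,0],[0,0,0.001,0,0,0,0]]

```text
time_s: 5.62
tool_pos: [0.5908, 0.0321, 0.1821]
tcp_rot: [3.141, -0.0, 1.569]
ft_force: [1.6, 1.0, -1.3]
finger_gap: 0.212
grip_force: 59.3
```

>>> carry_out:
  increments:
    - [[0,0,0.001,0,0,0,0],[0,0,0.001,0,0,0,0],[0,0,0.001,0,0,0,0],[0,0,0.001,0,0,0,0],[0,0,0.001,0,0,0,0]]

```text
time_s: 6.03
tool_pos: [0.5908, 0.0321, 0.1771]
tcp_rot: [3.141, -0.0, 1.569]
ft_force: [2.5, 0.3, -0.5]
finger_gap: 0.217
grip_force: 59.3
```

>>> carry_out:
  increments:
    - [[0,0,0.0015,0,0,0,0],[0,0,0.0015,0,0,0,0],[0,0,0.0015,0,0,0,0],[0,0,0.0015,0,0,0,0],[0,0,0.0015,0,0,0,0]]

```text
time_s: 6.45
tool_pos: [0.5908, 0.0321, 0.1695]
tcp_rot: [3.141, -0.0, 1.569]
ft_force: [2.7, 0.3, 0.8]
finger_gap: 0.214
grip_force: 59.2
```

>>> carry_out:
  increments:
    - [[0,0,0.001,0,0,0,0],[0,0,0.001,0,0,0,0],[0,0,0.001,0,0,0,0],[0,0,0.001,0,0,0,0],[0,0,0.001,0,0,0,0]]

```text
time_s: 6.87
tool_pos: [0.5907, 0.032, 0.1646]
tcp_rot: [3.141, -0.0, 1.569]
ft_force: [4.0, 1.5, -0.1]
finger_gap: 0.22
grip_force: 59.3
```

>>> carry_out:
  increments:
    - [[0,0,0.001,0,0,0,0],[0,0,0.001,0,0,0,0],[0,0,0.001,0,0,0,0],[0,0,0.0005,0,0,0,0],[0,0,0.0005,0,0,0,0]]

```text
time_s: 7.28
tool_pos: [0.5905, 0.032, 0.1604]
tcp_rot: [3.142, 0.0, 1.569]
ft_force: [3.8, 1.6, 2.0]
finger_gap: 0.217
grip_force: 59.3
```

>>> carry_out:
  increments:
    - [[0,0,0.0005,0,0,0,0],[0,0,0.0005,0,0,0,0],[0,0,0.0003,0,0,0,0],[0,0,0,0,0,0,0],[0,0,0,0,0,0,0]]

```text
time_s: 7.7
tool_pos: [0.5906, 0.032, 0.1598]
tcp_rot: [3.142, 0.0, 1.569]
ft_force: [2.1, 0.9, 5.5]
finger_gap: 0.218
grip_force: 59.6
```

>>> carry_out:
  increments:
    - [[0,-0.0005,0,0,0,0,0],[0,-0.0005,0,0,0,0,0],[0,-0.0005,0,0,0,0,0],[0,-0.0005,0,0,0,0,0],[0,0,0,0,0,0,0]]

```text
time_s: 8.12
tool_pos: [0.5893, 0.0319, 0.1598]
tcp_rot: [3.139, 0.0, 1.569]
ft_force: [5.6, 0.9, 3.8]
finger_gap: 0.221
grip_force: 59.7
```

>>> carry_out:
  increments:
    - [[0,-0.0005,0,0,0,0,0],[0,-0.0005,0,0,0,0,0],[0,-0.0005,0,0,0,0,0],[0,-0.0005,0,0,0,0,0],[0,0,0,0,0,0,0]]

```text
time_s: 8.53
tool_pos: [0.5872, 0.0319, 0.1597]
tcp_rot: [3.139, 0.0, 1.569]
ft_force: [4.4, 1.0, 3.5]
finger_gap: 0.216
grip_force: 59.6
```

>>> carry_out:
  increments:
    - [[0,-0.0005,0,0,0,0,0],[0,-0.0005,0,0,0,0,0],[0,-0.0005,0,0,0,0,0],[0,-0.0005,0,0,0,0,0],[0,0,0,0,0,0,0]]

```text
time_s: 8.95
tool_pos: [0.584, 0.032, 0.1584]
tcp_rot: [-3.141, 0.0, 1.569]
ft_force: [3.3, 0.8, 1.3]
finger_gap: 0.215
grip_force: 59.5
```

>>> carry_out:
  increments:
    - [[0,-0.0005,0,0,0,0,0],[0,-0.0005,0,0,0,0,0],[0,-0.0005,0,0,0,0,0],[0,0,0,0,0,0,0],[0,0,0,0,0,0,0]]

```text
time_s: 9.37
tool_pos: [0.5832, 0.0319, 0.1585]
tcp_rot: [3.14, 0.0, 1.569]
ft_force: [6.2, 0.5, -3.2]
finger_gap: 0.216
grip_force: 59.2
```

>>> carry_out:
  increments:
    - [[0,0.0005,0.0003,0,0,0,0],[0,0,0.0005,0,0,0,0],[0,0,0.0005,0,0,0,0],[0,0,0.0005,0,0,0,0],[0,0,0,0,0,0,0]]

```text
time_s: 9.78
tool_pos: [0.5835, 0.0319, 0.1573]
tcp_rot: [3.141, 0.0, 1.569]
ft_force: [4.6, -0.7, 2.1]
finger_gap: 0.215
grip_force: 59.6
```

>>> carry_out:
  increments:
    - [[0,0,0.0008,0,0,0,0],[0,0,0.0008,0,0,0,0],[0,0,0.0008,0,0,0,0],[0,0,0.0008,0,0,0,0],[0,0,0,0,0,0,0]]

```text
time_s: 10.2
tool_pos: [0.5836, 0.0319, 0.154]
tcp_rot: [3.141, 0.0, 1.569]
ft_force: [5.8, -1.7, 0.2]
finger_gap: 0.219
grip_force: 59.6
```

>>> carry_out:
  increments:
    - [[0,0,0.0008,0,0,0,0],[0,0,0.0008,0,0,0,0],[0,0,0.0008,0,0,0,0],[0,0,0.0008,0,0,0,0],[0,0,0,0,0,0,0]]

```text
time_s: 10.62
tool_pos: [0.5836, 0.032, 0.1508]
tcp_rot: [3.141, 0.0, 1.569]
ft_force: [4.9, -2.0, 1.3]
finger_gap: 0.217
grip_force: 59.6
```

>>> carry_out:
  increments:
    - [[-0.0002,0.0003,0.001,0,0,0,0],[0,0,0.001,0,0,0,0],[0,0,0.001,0,0,0,0],[0,0,0.001,0,0,0,0],[0,0,0,0,0,0,0]]

```text
time_s: 11.03
tool_pos: [0.5838, 0.0318, 0.1468]
tcp_rot: [-3.141, -0.0, 1.569]
ft_force: [4.5, -0.2, 1.8]
finger_gap: 0.218
grip_force: 59.8
```

>>> carry_out:
  increments:
    - [[0,0,0.0008,0,0,0,0],[0,0,0.0008,0,0,0,0],[0,0,0.0008,0,0,0,0],[0,0,0.0008,0,0,0,0],[0,0,0,0,0,0,0]]

```text
time_s: 11.45
tool_pos: [0.5839, 0.0318, 0.1444]
tcp_rot: [-3.142, 0.0, 1.569]
ft_force: [3.2, -0.9, 5.9]
finger_gap: 0.218
grip_force: 60.0
```

>>> carry_out:
  increments:
    - [[0,0,0.0008,0,0,0,0],[0,0,0.0008,0,0,0,0],[0,0,0.0008,0,0,0,0],[0,0,0.0008,0,0,0,0],[0,0,0,0,0,0,0]]

```text
time_s: 11.87
tool_pos: [0.584, 0.0318, 0.1413]
tcp_rot: [3.142, 0.0, 1.569]
ft_force: [3.4, -1.0, 5.4]
finger_gap: 0.219
grip_force: 60.0
```

>>> carry_out:
  increments:
    - [[0,0,0.0008,0,0,0,0],[0,0,0.0008,0,0,0,0],[0,0,0.0008,0,0,0,0],[0,0,0.0008,0,0,0,0],[0,0,0,0,0,0,0]]

```text
time_s: 12.28
tool_pos: [0.584, 0.0318, 0.1381]
tcp_rot: [-3.142, 0.0, 1.569]
ft_force: [3.0, -0.7, 6.0]
finger_gap: 0.213
grip_force: 60.1
```

>>> carry_out:
  increments:
    - [[0,0,0.0006,0,0,0,0],[0,0,0.0006,0,0,0,0],[0,0,0.0006,0,0,0,0],[0,0,0.0004,0,0,0,0],[0,0,0,0,0,0,0]]

```text
time_s: 12.7
tool_pos: [0.584, 0.0318, 0.136]
tcp_rot: [3.142, 0.0, 1.569]
ft_force: [2.3, -0.3, 6.4]
finger_gap: 0.218
grip_force: 60.1
```

>>> carry_out:
  increments:
    - [[0,0,0.0004,0,0,0,0],[0,0,0.0004,0,0,0,0],[0,0,0.0004,0,0,0,0],[0,0,0,0,0,0,0],[0,0,0,0,0,0,0]]

```text
time_s: 13.12
tool_pos: [0.584, 0.0318, 0.1349]
tcp_rot: [3.141, 0.0, 1.569]
ft_force: [2.8, 0.1, 6.3]
finger_gap: 0.215
grip_force: 60.1
```

>>> carry_out:
  increments:
    - [[0,0,0.0003,0,0,0,0],[0,0,0.0003,0,0,0,0],[0,0,0.0002,0,0,0,0],[0,0,0,0,0,0,0],[0,0,0,0,0,0,0]]

```text
time_s: 13.53
tool_pos: [0.5841, 0.0318, 0.1343]
tcp_rot: [3.141, 0.0, 1.569]
ft_force: [1.8, -0.4, 8.5]
finger_gap: 0.219
grip_force: 60.1
```

>>> carry_out:
  increments:
    - [[0,0,0.0003,0,0,0,0],[0,0,0.0002,0,0,0,0],[0,0,0,0,0,0,0],[0,0,0,0,0,0,0],[0,0,0,0,0,0,0]]

```text
time_s: 13.95
tool_pos: [0.5842, 0.0317, 0.1342]
tcp_rot: [3.141, 0.0, 1.569]
ft_force: [1.6, -0.8, 8.8]
finger_gap: 0.22
grip_force: 60.3
```

>>> carry_out:
  increments:
    - [[0,0,0.0003,0,0,0,0],[0,0,0.0003,0,0,0,0],[0,0,0,0,0,0,0],[0,0,0,0,0,0,0],[0,0,0,0,0,0,0]]

```text
time_s: 14.37
tool_pos: [0.5844, 0.0317, 0.134]
tcp_rot: [3.141, 0.0, 1.569]
ft_force: [1.7, -0.7, 10.5]
finger_gap: 0.216
grip_force: 60.5
```

>>> carry_out:
  increments:
    - [[0,0,-0.0005,0,0,0,0],[0,0,-0.0003,0,0,0,0.3],[0,0,0,0,0,0,0.5],[0,0,0,0,0,0,0.6],[0,0,0,0,0,0,0.6]]

```text
time_s: 14.78
tool_pos: [0.5823, 0.032, 0.1312]
tcp_rot: [-3.138, -0.0, 1.569]
ft_force: [-0.4, 0.2, -0.7]
finger_gap: 0.6
grip_force: 0.0
```

>>> carry_out:
  increments:
    - [[0,0,0,0,0,0,0.6],[0,0,-0.01,0,0,0,0.6],[0,0,-0.03,0,0,0,0.6],[0,0,-0.04,0,0,0,0.6],[0,0,-0.04,0,0,0,0.6]]

```text
time_s: 15.2
tool_pos: [0.5828, 0.0319, 0.2534]
tcp_rot: [-3.138, -0.0, 1.569]
ft_force: [0.4, 0.6, 0.1]
finger_gap: 0.6
grip_force: 0.0
```

>>> carry_out:
  increments:
    - [[0.03,-0.04,0,0,0,0,0.3],[0.03,-0.04,0,0,0,0,0],[0.03,-0.04,0,0,0,0,0],[0.03,-0.04,0,0,0,0,0],[0,0,0,0,0,0,0]]

```text
time_s: 15.62
tool_pos: [0.4459, 0.135, 0.2524]
tcp_rot: [-3.139, -0.002, 1.573]
ft_force: [1.3, -0.2, -0.2]
finger_gap: -0.001
grip_force: 0.0
```

```bash
python3 - <<'E'
from h import *
a=cap('top');b=cap('side')
s=bot.observe();print(s['time_s'],s['tool_pos'],s['tcp_rot'],s['ft_force'],s['finger_gap'])
o=[cv2.resize(a['pixels'][130:220,245:325],(400,450),interpolation=cv2.INTER_CUBIC),cv2.resize(b['pixels'][150:240,215:295],(400,450),interpolation=cv2.INTER_CUBIC)]
cv2.imwrite('pics/n.png',np.hstack(o)[:,:,::-1])
E
```

```text
15.7167 [0.44971179 0.13288982 0.25345772] [3.14025723e+00 4.18194079e-05 1.57111579e+00] [ 0.21283149 -0.17238266 -0.06882662] 0.0011982941070121434
```

View pics/n.png

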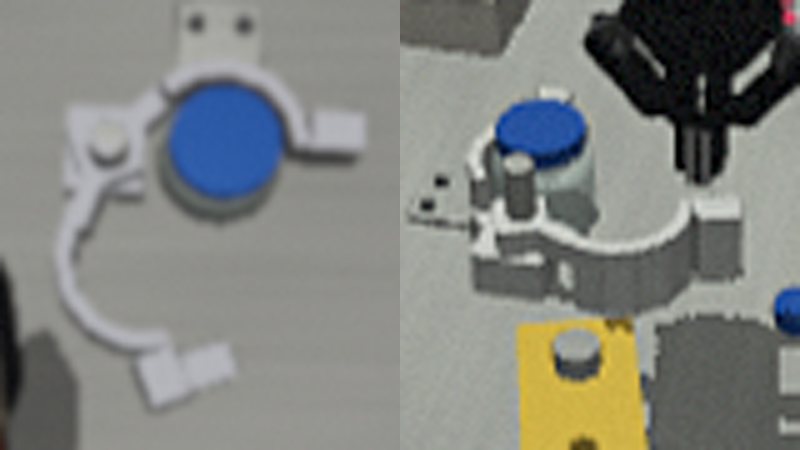

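The pin now stands in the knuckle with its head low at top (265.9,156.9) / side (238.1,181.7). The jaw lug's top is at top (276.9,205.1), and the jar is undisturbed. I'll check the head height and plan the swing.

```bash
python3 - <<'E'
from h import *
a=dict(np.load('top.npz'));b=dict(np.load('side.npz'))
print('head',tri(a,(265.9,156.9),b,(238.1,181.7)),ray(a,265.9,156.9,.096).round(4))
P=cloud(a);print('head depth z',np.nanmedian(P[155:159,264:268,2]))
L=ray(a,276.9,205.1,.054);H=np.array([.5845,.0318,0])
v=(L-H)[:2];print('lug',L,'r',np.hypot(*v))
yaw=np.arctan2(v[1],v[0])-np.arctan2(-128,-12.5);yaw=(yaw+np.pi)%(2*np.pi)-np.pi;print('yaw',np.degrees(yaw),yaw)
R=np.array([[np.cos(yaw),-np.sin(yaw)],[np.sin(yaw),np.cos(yaw)]])
Q=H[:2]+R@[-24-14.5-12,-128];print('start',Q,'tool yaw',yaw+np.pi/2)
A=cv2.cvtColor(a['pixels'],cv2.COLOR_RGB2HSV)
print('cap',ray(a,263.5,228,.014))
# fixed lug face/jar
print('jar',ray(a,*(245+225/5-.5,130+140/5-.5),.08),'fixed lug',ray(a,245+338/5-.5,130+131/5-.5,.054))
plan([*Q,.2],yaw+np.pi/2,10)
E
```

```text
head (array([0.5847, 0.0316, 0.0961]), np.float64(0.0002)) [0.5846 0.0316 0.096 ]
head depth z 0.09610863982084579
lug [0.45869708 0.00065313 0.054     ] r 0.12960132258137563
yaw -70.51647734296829 -1.2307447065427792
start [-136.92944927    4.94746432] tool yaw 0.3400516202521173
cap [0.39609602 0.03672419 0.014     ]
jar [ 0.58589397 -0.0323744   0.08      ] fixed lug [ 0.59558204 -0.09688586  0.054     ]
[0.4858, -13.7378, -0.013] [0.0001, -0.0001, 0.1231]
[-1.2048, -13.6934, -0.0114] [0.0001, -0.0001, 0.1231]
[-2.8771, -13.4419, -0.0096] [0.0001, -0.0001, 0.1231]
[-4.506, -12.9868, -0.0077] [0.0001, -0.0001, 0.1231]
[-6.0666, -12.3353, -0.0058] [0.0001, -0.0001, 0.1231]
[-7.5354, -11.4969, -0.0038] [0.0001, -0.0001, 0.1231]
[-8.8902, -10.4846, -0.0019] [0.0001, -0.0001, 0.1231]
[-10.1103, -9.3136, 0.0] [0.0001, -0.0001, 0.1231]
[-11.1775, -8.0016, 0.0019] [0.0001, -0.0001, 0.1231]
[-12.0755, -6.5685, 0.0037] [0.0001, -0.0001, 0.1231]
```

```bash
python3 -c "
from h import *
plan([.447,.0367,.2],.34,10)"
```

```text
[-0.0096, -0.0003, 0.0053] [0.0001, -0.0001, 0.1231]
[-0.0096, 0.0009, 0.0053] [0.0001, -0.0001, 0.1231]
[-0.0094, 0.0021, 0.0053] [0.0001, -0.0001, 0.1231]
[-0.0091, 0.0032, 0.0053] [0.0001, -0.0001, 0.1231]
[-0.0086, 0.0043, 0.0053] [0.0001, -0.0001, 0.1231]
[-0.008, 0.0053, 0.0053] [0.0001, -0.0001, 0.1231]
[-0.0073, 0.0063, 0.0053] [0.0001, -0.0001, 0.1231]
[-0.0065, 0.0071, 0.0053] [0.0001, -0.0001, 0.1231]
[-0.0055, 0.0079, 0.0053] [0.0001, -0.0001, 0.1231]
[-0.0045, 0.0085, 0.0053] [0.0001, -0.0001, 0.1231]
```

>>> carry_out:
  increments:
    - [[-0.0096,0,0.005,0,0,0.123,0],[-0.0096,0.001,0.005,0,0,0.123,0],[-0.0094,0.002,0.005,0,0,0.123,0],[-0.009,0.003,0.005,0,0,0.123,0],[-0.0086,0.0043,0.005,0,0,0.123,0]]

```text
time_s: 16.13
tool_pos: [0.4504, 0.0829, 0.2283]
tcp_rot: [3.141, -0.0, 0.946]
ft_force: [0.6, -0.3, 0.7]
finger_gap: -0.002
grip_force: 0.0
```

>>> carry_out:
  increments:
    - [[-0.008,0.0053,0.005,0,0,0.123,0],[-0.0073,0.0063,0.005,0,0,0.123,0],[-0.0065,0.007,0.005,0,0,0.123,0],[-0.0055,0.008,0.005,0,0,0.123,0],[-0.0045,0.0085,0.005,0,0,0.123,0]]

```text
time_s: 16.55
tool_pos: [0.449, 0.0346, 0.2032]
tcp_rot: [3.141, -0.0, 0.331]
ft_force: [-0.6, -0.0, 0.5]
finger_gap: -0.004
grip_force: 0.0
```

>>> carry_out:
  increments:
    - [[0,0,0.01,0,0,0,0],[0,0,0.01,0,0,0,0],[0,0,0.01,0,0,0,0],[0,0,0,0,0,0,0],[0,0,0,0,0,0,0]]

```text
time_s: 16.97
tool_pos: [0.4474, 0.0364, 0.1716]
tcp_rot: [-3.141, 0.002, 0.34]
ft_force: [0.4, 0.5, -0.0]
finger_gap: -0.007
grip_force: 0.0
```

>>> carry_out:
  increments:
    - [[0,0,0.015,0,0,0,0],[0,0,0.015,0,0,0,0],[0,0,0.01,0,0,0,0],[0,0,0.005,0,0,0,0],[0,0,0.005,0,0,0,0]]

```text
time_s: 17.38
tool_pos: [0.448, 0.0363, 0.1225]
tcp_rot: [-3.142, 0.0, 0.34]
ft_force: [0.3, 0.1, 0.7]
finger_gap: 0.003
grip_force: 0.0
```

>>> carry_out:
  increments:
    - [[0,0,0.008,0,0,0,0],[0,0,0.008,0,0,0,0],[0,0,0.008,0,0,0,0],[0,0,0.006,0,0,0,0],[0,0,0,0,0,0,0]]

```text
time_s: 17.8
tool_pos: [0.4469, 0.0361, 0.0911]
tcp_rot: [-3.14, 0.003, 0.339]
ft_force: [-1.0, -0.5, -0.4]
finger_gap: -0.002
grip_force: 0.0
```

>>> carry_out:
  increments:
    - [[0,0.0015,0,0,0,0,0],[0,0.0015,0,0,0,0,0],[0,0.0015,0,0,0,0,0],[0,0.0015,0,0,0,0,0],[0,0,0,0,0,0,0]]

```text
time_s: 18.22
tool_pos: [0.4504, 0.0301, 0.0933]
tcp_rot: [3.141, -0.001, 0.338]
ft_force: [0.3, -0.0, 0.3]
finger_gap: -0.001
grip_force: 0.0
```

>>> carry_out:
  increments:
    - [[0,0.001,0,0,0,0,0],[0,0.001,0,0,0,0,0],[0,0.001,0,0,0,0,0],[0,0.001,0,0,0,0,0],[0,0,0,0,0,0,0]]

```text
time_s: 18.63
tool_pos: [0.4513, 0.0265, 0.0928]
tcp_rot: [3.142, -0.0, 0.339]
ft_force: [-1.2, -0.8, 0.1]
finger_gap: -0.002
grip_force: 0.0
```

>>> carry_out:
  increments:
    - [[-0.0006,0.0019,0,0,0,-0.015,0],[-0.0006,0.0019,0,0,0,-0.015,0],[-0.0006,0.0019,0,0,0,-0.015,0],[-0.0006,0.0019,0,0,0,-0.015,0],[-0.0006,0.0019,0,0,0,-0.015,0]]

```text
time_s: 19.05
tool_pos: [0.4517, 0.0166, 0.0927]
tcp_rot: [-3.141, 0.0, 0.415]
ft_force: [-1.9, 2.5, 1.2]
finger_gap: 0.0
grip_force: 1.2
```

>>> carry_out:
  increments:
    - [[-0.0008,0.0026,0,0,0,-0.02,0],[-0.0008,0.0026,0,0,0,-0.02,0],[-0.0008,0.0026,0,0,0,-0.02,0],[-0.0008,0.0026,0,0,0,-0.02,0],[-0.0008,0.0026,0,0,0,-0.02,0]]

```text
time_s: 19.47
tool_pos: [0.4538, 0.0031, 0.0927]
tcp_rot: [-3.141, 0.0, 0.515]
ft_force: [-1.8, 1.4, 1.0]
finger_gap: -0.004
grip_force: 1.3
```

>>> carry_out:
  increments:
    - [[-0.001,0.0032,0,0,0,-0.025,0],[-0.001,0.0032,0,0,0,-0.025,0],[-0.001,0.0032,0,0,0,-0.025,0],[-0.001,0.0032,0,0,0,-0.025,0],[-0.001,0.0032,0,0,0,-0.025,0]]

```text
time_s: 19.88
tool_pos: [0.4581, -0.0131, 0.0928]
tcp_rot: [-3.141, 0.0, 0.641]
ft_force: [-1.0, 2.1, 1.3]
finger_gap: 0.003
grip_force: 1.4
```

>>> carry_out:
  increments:
    - [[-0.001,0.0032,0,0,0,-0.025,0],[-0.001,0.0032,0,0,0,-0.025,0],[-0.001,0.0032,0,0,0,-0.025,0],[-0.001,0.0032,0,0,0,-0.025,0],[-0.001,0.0032,0,0,0,-0.025,0]]

```text
time_s: 20.3
tool_pos: [0.4644, -0.0286, 0.0927]
tcp_rot: [-3.141, 0.001, 0.766]
ft_force: [-1.8, 2.5, 1.6]
finger_gap: 0.001
grip_force: 1.5
```

>>> carry_out:
  increments:
    - [[-0.001,0.0032,0,0,0,-0.025,0],[-0.001,0.0032,0,0,0,-0.025,0],[-0.001,0.0032,0,0,0,-0.025,0],[-0.001,0.0032,0,0,0,-0.025,0],[-0.001,0.0032,0,0,0,-0.025,0]]

```text
time_s: 20.72
tool_pos: [0.4725, -0.0432, 0.0927]
tcp_rot: [-3.14, 0.001, 0.891]
ft_force: [-1.4, 1.9, 1.5]
finger_gap: 0.0
grip_force: 1.6
```

```bash
python3 - <<'E'
from h import *
s=bot.observe();p=np.array(s['tool_pos'][:2])-[.5845,.0318];y=s['tcp_rot'][2]-np.pi/2
c,k=np.cos(y),np.sin(y);print('tool in jaw frame',[c*p[0]+k*p[1],-k*p[0]+c*p[1]],y,s['ft_force'])
E
```

```text
tool in jaw frame [np.float64(-0.03987108696713221), np.float64(-0.12877162722504393)] -0.6800939404471769 [-1.43730752  1.93717007  1.51807645]
```

>>> carry_out:
  increments:
    - [[-0.001,0.0032,0,0,0,-0.025,0],[-0.001,0.0032,0,0,0,-0.025,0],[-0.001,0.0032,0,0,0,-0.025,0],[-0.001,0.0032,0,0,0,-0.025,0],[-0.001,0.0032,0,0,0,-0.025,0]]

```text
time_s: 21.13
tool_pos: [0.4824, -0.0567, 0.0927]
tcp_rot: [-3.14, 0.001, 1.016]
ft_force: [-2.8, 1.7, 2.8]
finger_gap: -0.001
grip_force: 1.7
```

>>> carry_out:
  increments:
    - [[-0.001,0.0032,0,0,0,-0.025,0],[-0.001,0.0032,0,0,0,-0.025,0],[-0.001,0.0032,0,0,0,-0.025,0],[-0.001,0.0032,0,0,0,-0.025,0],[-0.001,0.0032,0,0,0,-0.025,0]]

```text
time_s: 21.55
tool_pos: [0.4939, -0.0689, 0.0927]
tcp_rot: [-3.14, 0.001, 1.141]
ft_force: [-2.5, 1.8, 3.0]
finger_gap: 0.002
grip_force: 1.8
```

>>> carry_out:
  increments:
    - [[-0.001,0.0032,0,0,0,-0.025,0],[-0.001,0.0032,0,0,0,-0.025,0],[-0.001,0.0032,0,0,0,-0.025,0],[-0.001,0.0032,0,0,0,-0.025,0],[-0.001,0.0032,0,0,0,-0.025,0]]

```text
time_s: 21.97
tool_pos: [0.5068, -0.0795, 0.0927]
tcp_rot: [-3.14, 0.001, 1.266]
ft_force: [-3.3, 1.3, 2.9]
finger_gap: 0.002
grip_force: 1.8
```

>>> carry_out:
  increments:
    - [[-0.001,0.0032,0,0,0,-0.025,0],[-0.001,0.0032,0,0,0,-0.025,0],[-0.0008,0.0026,0,0,0,-0.02,0],[-0.0006,0.0019,0,0,0,-0.015,0],[0,0,0,0,0,0,0]]

```text
time_s: 22.38
tool_pos: [0.517, -0.0859, 0.0927]
tcp_rot: [3.142, 0.001, 1.349]
ft_force: [-1.5, -0.9, 0.7]
finger_gap: 0.002
grip_force: 0.6
```

>>> carry_out:
  increments:
    - [[-0.0006,0.0019,0,0,0,-0.015,0],[-0.0006,0.0019,0,0,0,-0.015,0],[-0.0006,0.0019,0,0,0,-0.015,0],[-0.0006,0.0019,0,0,0,-0.015,0],[-0.0006,0.0019,0,0,0,-0.015,0]]

```text
time_s: 22.8
tool_pos: [0.5257, -0.0904, 0.0927]
tcp_rot: [-3.142, 0.0, 1.425]
ft_force: [-1.5, 0.5, -0.4]
finger_gap: -0.001
grip_force: 0.9
```

>>> carry_out:
  increments:
    - [[-0.0004,0.0013,0,0,0,-0.01,0],[-0.0004,0.0013,0,0,0,-0.01,0],[-0.0004,0.0013,0,0,0,-0.01,0],[-0.0004,0.0013,0,0,0,-0.01,0],[0,0,0,0,0,0,0]]

```text
time_s: 23.22
tool_pos: [0.5309, -0.0926, 0.0928]
tcp_rot: [3.141, 0.0, 1.464]
ft_force: [-0.8, -0.1, -1.2]
finger_gap: -0.001
grip_force: 0.3
```

```bash
python3 - <<'E'
from h import *
a=cap('top');b=cap('side');print(bot.observe()['ft_force'])
o=[cv2.resize(a['pixels'][130:210,245:325],(400,400),interpolation=cv2.INTER_CUBIC),cv2.resize(b['pixels'][140:220,215:295],(400,400),interpolation=cv2.INTER_CUBIC)]
cv2.imwrite('pics/p.png',np.hstack(o)[:,:,::-1])
E
```

```text
[ 0.1505379  -0.54834662  0.3932298 ]
```

View pics/p.png

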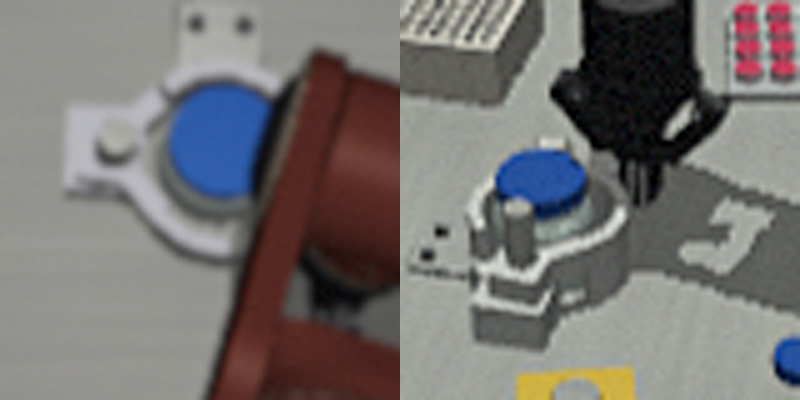

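The jaw is nearly shut: in the top view its ring has swung round the jar, and the pin head is at top (267.7,157.4), shifted slightly as the bush turned. The jar still stands. I'll close the rest slowly.

>>> carry_out:
  increments:
    - [[-0.0003,0.001,0,0,0,-0.008,0],[-0.0003,0.001,0,0,0,-0.008,0],[-0.0003,0.001,0,0,0,-0.008,0],[-0.0003,0.001,0,0,0,-0.008,0],[0,0,0,0,0,0,0]]

```text
time_s: 23.73
tool_pos: [0.5346, -0.0942, 0.0929]
tcp_rot: [3.141, 0.0, 1.496]
ft_force: [-1.7, 0.2, 1.2]
finger_gap: 0.002
grip_force: 0.8
```

>>> carry_out:
  increments:
    - [[-0.0003,0.001,0,0,0,-0.008,0],[-0.0003,0.001,0,0,0,-0.008,0],[-0.0003,0.001,0,0,0,-0.008,0],[-0.0003,0.001,0,0,0,-0.008,0],[0,0,0,0,0,0,0]]

```text
time_s: 24.15
tool_pos: [0.5386, -0.0957, 0.0929]
tcp_rot: [3.141, 0.0, 1.528]
ft_force: [-2.0, 0.1, 0.4]
finger_gap: -0.004
grip_force: 0.9
```

>>> carry_out:
  increments:
    - [[-0.0002,0.0008,0,0,0,-0.006,0],[-0.0002,0.0008,0,0,0,-0.006,0],[-0.0002,0.0008,0,0,0,-0.006,0],[-0.0002,0.0008,0,0,0,-0.006,0],[0,0,0,0,0,0,0]]

```text
time_s: 24.57
tool_pos: [0.5417, -0.0966, 0.0928]
tcp_rot: [3.141, 0.0, 1.552]
ft_force: [-2.5, -0.4, 1.4]
finger_gap: -0.003
grip_force: 1.1
```

>>> carry_out:
  increments:
    - [[0,0.0005,0,0,0,-0.003,0],[0,0.0005,0,0,0,-0.003,0],[0,0.0005,0,0,0,-0.003,0],[0,0.0005,0,0,0,-0.003,0],[0,0,0,0,0,0,0]]

```text
time_s: 24.98
tool_pos: [0.5437, -0.0966, 0.0928]
tcp_rot: [3.141, 0.0, 1.564]
ft_force: [-1.4, -2.1, 0.5]
finger_gap: 0.005
grip_force: 1.0
```

>>> carry_out:
  increments:
    - [[0,0.0004,0,0,0,0,0],[0,0.0004,0,0,0,0,0],[0,0.0004,0,0,0,0,0],[0,0,0,0,0,0,0],[0,0,0,0,0,0,0]]

```text
time_s: 25.4
tool_pos: [0.5448, -0.0965, 0.0928]
tcp_rot: [3.141, -0.0, 1.564]
ft_force: [-1.6, -1.2, 1.3]
finger_gap: 0.006
grip_force: 1.0
```

>>> carry_out:
  increments:
    - [[0,0.0004,0,0,0,0,0],[0,0.0004,0,0,0,0,0],[0,0.0004,0,0,0,0,0],[0,0,0,0,0,0,0],[0,0,0,0,0,0,0]]

```text
time_s: 25.82
tool_pos: [0.546, -0.0965, 0.0928]
tcp_rot: [3.141, -0.0, 1.564]
ft_force: [-1.7, -1.1, 1.4]
finger_gap: -0.0
grip_force: 1.1
```

>>> carry_out:
  increments:
    - [[0,0.0004,0,0,0,0,0],[0,0.0004,0,0,0,0,0],[0,0.0004,0,0,0,0,0],[0,0,0,0,0,0,0],[0,0,0,0,0,0,0]]

```text
time_s: 26.23
tool_pos: [0.5472, -0.0965, 0.0928]
tcp_rot: [3.141, -0.0, 1.564]
ft_force: [-2.0, 0.1, 0.9]
finger_gap: 0.002
grip_force: 1.2
```

>>> carry_out:
  increments:
    - [[0,0.0003,0,0,0,0,0],[0,0.0003,0,0,0,0,0],[0,0.0003,0,0,0,0,0],[0,0,0,0,0,0,0],[0,0,0,0,0,0,0]]

```text
time_s: 26.65
tool_pos: [0.548, -0.0965, 0.0928]
tcp_rot: [3.142, 0.0, 1.564]
ft_force: [-2.5, -1.0, 1.4]
finger_gap: -0.002
grip_force: 1.3
```

>>> carry_out:
  increments:
    - [[0,0.0003,0,0,0,0,0],[0,0.0003,0,0,0,0,0],[0,0.0003,0,0,0,0,0],[0,0,0,0,0,0,0],[0,0,0,0,0,0,0]]

```text
time_s: 27.07
tool_pos: [0.5483, -0.0965, 0.0928]
tcp_rot: [-3.14, -0.0, 1.564]
ft_force: [-5.7, -1.5, 4.0]
finger_gap: -0.004
grip_force: 3.1
```

>>> carry_out:
  increments:
    - [[0,0.0003,0,0,0,0,0],[0,0.0003,0,0,0,0,0],[0,0.0003,0,0,0,0,0],[0,0,0,0,0,0,0],[0,0,0,0,0,0,0]]

```text
time_s: 27.48
tool_pos: [0.5485, -0.0965, 0.0928]
tcp_rot: [-3.137, -0.0, 1.564]
ft_force: [-9.9, -1.2, 7.5]
finger_gap: 0.0
grip_force: 5.0
```

>>> carry_out:
  increments:
    - [[0,-0.001,0,0,0,0,0],[0,-0.002,0,0,0,0,0],[0,-0.006,0,0,0,0,0],[0,-0.01,0,0,0,0,0],[0,-0.01,0,0,0,0,0]]

```text
time_s: 27.9
tool_pos: [0.5202, -0.0962, 0.0927]
tcp_rot: [3.141, -0.0, 1.564]
ft_force: [0.7, -0.2, 0.6]
finger_gap: -0.0
grip_force: 0.0
```

>>> carry_out:
  increments:
    - [[0,0,-0.02,0,0,0,0],[0,0,-0.04,0,0,0,0],[0,0,-0.04,0,0,0,0],[0,0,-0.04,0,0,0,0],[0,-0.04,-0.02,0,0,0,0]]

```text
time_s: 28.32
tool_pos: [0.4874, -0.097, 0.2581]
tcp_rot: [3.131, 0.003, 1.565]
ft_force: [-0.6, -0.9, 2.5]
finger_gap: 0.002
grip_force: 0.0
```

>>> carry_out:
  increments:
    - [[0,-0.035,0,0,0,0,0],[0,-0.03,0,0,0,0,0],[-0.02,0,0,0,0,0,0],[-0.02,0,0,0,0,0,0],[0,0,0,0,0,0,0]]

```text
time_s: 28.73
tool_pos: [0.417, -0.1372, 0.2514]
tcp_rot: [3.14, 0.002, 1.561]
ft_force: [-0.2, 0.2, -0.8]
finger_gap: 0.003
grip_force: 0.0
```

```bash
python3 - <<'E'
from h import *
a=cap('top');b=cap('side');s=bot.observe();print(s['time_s'],s['tool_pos'],s['ft_force'])
o=[cv2.resize(a['pixels'][130:190,255:325],(420,360),interpolation=cv2.INTER_CUBIC),cv2.resize(b['pixels'][150:210,215:275],(360,360),interpolation=cv2.INTER_CUBIC)]
cv2.imwrite('pics/q.png',np.hstack(o)[:,:,::-1])
E
```

```text
28.8333 [ 0.41761636 -0.1356351   0.25118284] [-0.26736774  0.16138487  1.09154944]
```

View pics/q.png

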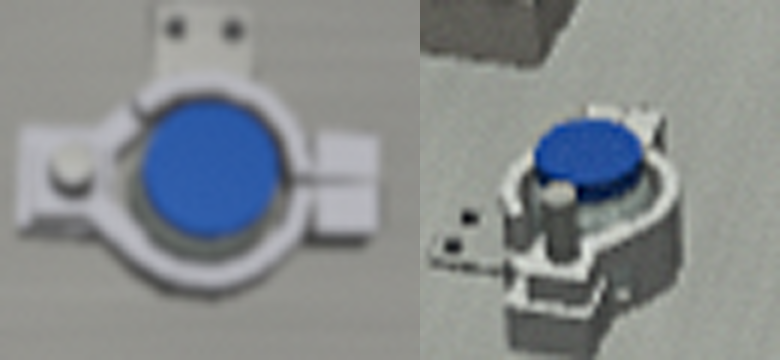

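The lugs meet along one thin line at top (313,160), the jar stands in the ring, and the pin head is at top (266.5,157.8). I'll check the head height before handing in.

```bash
python3 - <<'E'
from h import *
a=dict(np.load('top.npz'));b=dict(np.load('side.npz'))
P=cloud(a);print(np.nanmedian(P[156:160,265:268,2]),tri(a,(266.5,157.6),b,(237.5,181.4)))
print(a['pixels'][150:172,306:320].sum(-1)//3)
c=cloud(b)
E
```

```text
0.09658985743277987 (array([0.5849, 0.0303, 0.0959]), np.float64(0.0031))
[[141 142 144 144 142 144 142 141 141 140 140 140 140 141]
 [142 144 152 154 153 153 150 148 146 143 140 142 140 141]
 [143 147 165 171 169 169 166 164 161 159 156 153 145 141]
 [141 148 174 181 181 181 180 179 179 178 176 168 150 140]
 [141 150 175 184 183 184 183 184 184 185 183 173 151 139]
 [150 152 173 184 183 183 184 183 184 184 184 174 151 140]
 [161 156 175 184 184 184 184 183 184 183 184 173 151 138]
 [170 163 176 184 184 184 183 184 184 184 184 174 151 141]
 [157 162 173 176 175 176 177 178 179 180 180 171 150 142]
 [130 141 151 156 156 157 158 161 165 168 170 163 147 141]
 [126 134 145 149 150 152 155 158 162 166 169 160 141 137]
 [155 155 166 172 173 172 173 174 176 177 178 164 137 133]
 [173 168 178 184 184 184 184 183 183 184 183 166 137 132]
 [168 162 177 184 185 184 183 184 184 185 184 167 137 133]
 [155 151 173 184 184 183 183 184 184 184 184 168 138 134]
 [142 142 172 184 185 184 184 184 184 184 183 168 137 133]
 [127 135 172 184 185 185 184 185 184 185 184 167 139 132]
 [113 127 163 176 177 177 177 179 177 177 177 164 139 133]
 [ 90 103 134 143 145 147 146 147 147 147 150 147 138 137]
 [ 69  73  87  91  92  94  94  93  93 100 116 130 138 140]
 [ 76  75  76  74  75  76  74  75  75  90 116 134 142 142]
 [111 108 109 109 107 108 108 107 109 118 134 142 143 142]]
```

```bash
python3 -c "
from h import *
print(bot.sign_off())"
```

```text
the job is handed in; nothing more can be done
None
```

I handed the job in: the pin is home (head top measured at about 96 mm), the jaw is shut with its lug firmly against the fixed lug (a thin line still shows between them, a little wider on the inner side), and the jar still stands in the clamp, with measured forces at 11 N or less.

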